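# Stack a drying tier onto its base frame

## Robot

A 6-joint arm with a two-finger parallel gripper is mounted at the origin on the work surface. World frame = base frame: x ahead of the robot, y to its left, z up, the work surface at z = 0. Lengths are in m, angles in degrees, forces in N, time in s.
With the tool pointing down it reaches from about 0.35 to 0.875 m from the base axis. Payload 4.2 kg.
Tool frame: the origin (TCP) lies midway between the tips of the shut fingers; the grasp point (between the pads) lies 19 mm behind it; y points along the fingers, x is the direction in which the jaws open and shut, and the axes are right-handed (so a half turn about y gives the same grasp; the last joint's range is limited). The gripper opens to 87 mm and grips with 3 to 60 N. Pads are 19 mm wide; open, the fingers measure 117 mm over their backs; the gripper's body (75 mm by 190 mm) begins 51 mm behind the grasp point.
Start: joints at [-50.501, 22.042, 0.453, 0, -68.411, -14.817], TCP at [0.261, -0.568, 0.189] pointing down, gripper open.
Joint ranges: [-179.83, 179.83], [-69.29, 118.12], [-61.27, 80.66], [-181.25, 117.63], [-171.15, -9.14], [-177.46, 177.46]. Speed limits (degrees/s): [159.86, 159.86, 180, 180, 180, 180].

## Interface

Orientations are given as a 3x3 rotation matrix whose columns are the frame's x, y, z axes.
In Python, from station import * gives the robot as it stands.
- The arm moves only by the tool jog_arm, never from a script. Its argument "series" is a list of rows, each a list of 3 entries, a list of its own where there are three numbers: the shift along the tool's x, y, z in m, then the turn, a rotation vector about the tool's x, y, z in degrees, then the finger opening in m, from 0 to 0.087. A call has 1 to 10 rows; each row shifts and turns the commanded pose from where the row before left it, along the tool's axes as they then stand; what a row does not reach is not made up. A row lasts 1/8 s, in which the tool goes at most 62.5 mm and 10.7 degrees, less where a joint would pass 70% of its speed; a pose out of reach is approached as far as the arm can. A call is refused whole if a number of a shift passes 0.0625 or a number of a turn 10.7, either way. A call with a gripper value outside its range is refused whole. The fingers move at their own pace and stop on an object; the grip force is fixed at half the most. Time passes only in rows, so rows that do not move let the fingers close. It gives the time, the measured TCP pose, the force and the opening at its end, in the units of the state.
- sense(): the state, without advancing time (a new reading comes with each control period).
- capture(name): name is "scene" or "top" or "wrist"; returns the picture (384x512x3 uint8, red, green, blue); there is no depth.
- camera_info(name): a dict with "fx", "fy", "cx", "cy" (pixels), "rvec" (rotation vector, rad) and "tvec" (3), from world to camera coordinates, as OpenCV has them. Camera axes: x right, y down, z forward; pixel columns grow to the right and rows downward; lengths in m; the calibration is good to about 2 mm. A picture is of the moment at which its call begins: read the wrist's pose just before it. camera_info takes no time and is no camera call; for the wrist camera it gives the pose at the moment of the call.
- finish_job(): hands the job in, once; it reports no verdict.
The state is a dict: "time_s": time; "joints": joint angles; "joint_velocities": joint speeds; "effort": joint torques, N m; "tcp_pos": TCP position; "ee_rot": TCP orientation; "wrist_force": force on the tool from outside, world axes, zero at the start; "moment": the same for the moment, N m; "gripper_width": opening from 0.0 (shut) to 1.0 (fully open).
Only numpy, scipy, OpenCV 4.12 (cv2) and the standard library are available. Lean on these libraries where they do the work, as an engineer would, in place of code of your own. Each camera call takes 0.05 s, during which the arm holds its last target. There are 200 camera calls.

## Task

Pick up the legged drying tier by its carrying bar and stack it on the larger of the two base frames, the one holding the red-brown bowl, so that each of its four corner posts stands fully home in one of the frame's four corner cups, over the bowl. Set it down gently without dropping it, do not knock the bowl over or push it aside, and leave the tier standing level on its own.

Things in the scene. Friction and masses are not known exactly. Their poses are not given: they have to be found in the camera images.
- tier_grip (a point): Centre of the tier's dark carrying bar: 14 mm wide, 14 mm high, along the tier's x, an upright at each end, about 90 mm free to grip between them. It lies over the tier's middle, 140 mm above the posts' undersides, 48 mm above the deck's top. z up; half a turn about z is the same.
- tier: Loose wooden drying tier, about 0.4 kg, standing on the table: slatted deck 166 mm (x) by 126 mm (y), 80 to 92 mm up, on four 16 mm square corner posts centred 75 mm either side of the middle along x, 55 mm along y. Origin: middle of the tier, level with the posts' undersides. Axes as tier_grip.
- base_mid (a point): Middle of the larger base frame, 204 (x) by 164 mm (y), fixed, level with its cups' floors, 30 mm above the table. Open square corner cups, 44 mm inside, 5 mm walls, 22 mm deep, centred 75 mm either side along x, 55 mm along y. z up; half a turn is the same. Tier home: bar centre 140 mm above this, x axes parallel. The other frame (140 by 124 mm) does not fit.
- bowl_mid (a point): Centre (half-way up) of the red-brown lacquer bowl, 72 mm across, 40 mm high, loose and upright near the middle of the larger base frame, its foot 30 mm above the table. z up. The stacked tier's deck clears it by 40 mm.
Things that resemble listed ones, but are neither listed nor needed, are in the scene too. What is shaped like the part that bears bowl_mid but purple is not meant. Leave any blue look-alike of the tier alone.

How it is judged:
By the outcome, as a careful person would: the job done as asked, in the order asked, and still so for the second after the job is handed in, with the robot touching nothing.
It also fails if it takes over 42 s, if anything falls off the work surface, if the arm or the gripper's body presses on something with over 40 N, if the wrist force passes 120 N, or if a joint passes its speed limit or range.

## Working session

There is one attempt and no reset: what is moved stays moved. The work goes in short steps, Python scripts to look and compute and a tool call to move; the robot and the scene stay as the last step left them, time stands still between calls to the robot, and variables do not carry over. Pictures are saved under pics/ and viewed, about 8 in all and at most 12, crops included, and the job is handed in when it is done.

Besides the shell and the picture viewer there is one more tool, called after "Call:" as name(argument=value, ...) on one line, values as JSON. jog_arm: Moves the arm, as the interface text tells. Its arguments: {"type":"object","properties":{"series":{"type":"array","items":{"type":"array"}}},"required":["series"]}

```bash
mkdir -p pics; cat > h.py <<'E'
from station import *
import numpy as np, cv2
def snap(cam,name,crop=None,scale=1):
    ci=camera_info(cam); im=capture(cam)
    np.save(f'pics/{name}.npy',im)
    if crop: x0,y0,x1,y1=crop; im=im[y0:y1,x0:x1]
    im=cv2.resize(im,None,fx=scale,fy=scale,interpolation=cv2.INTER_CUBIC)
    cv2.imwrite(f'pics/{name}.png',im[:,:,::-1]); return ci
def KR(ci):
    K=np.array([[ci['fx'],0,ci['cx']],[0,ci['fy'],ci['cy']],[0,0,1]]); R=cv2.Rodrigues(np.array(ci['rvec'],float))[0]
    return K,R,np.array(ci['tvec'],float).ravel()
def back(ci,uv,z):
    K,R,t=KR(ci); c=-R.T@t; d=R.T@np.linalg.inv(K)@np.array([uv[0],uv[1],1.]); return c+d*(z-c[2])/d[2]
def proj(ci,P):
    K,R,t=KR(ci); p=(K@(R@np.asarray(P,float).T+t[:,None])).T; return p[:,:2]/p[:,2:]
E
python3 - <<'E'
from h import *
np.set_printoptions(precision=4,suppress=True)
for c in("top","scene"): print(c,snap(c,c+"0",scale=1.5))
print(sense())
E
```

```text
top {'fx': 454.1433044147689, 'fy': 454.1433044147689, 'cx': 253.45101683074876, 'cy': 196.15208351464514, 'rvec': array([ 2.1138, -2.1564,  0.1788]), 'tvec': array([-0.1065,  0.5083,  1.4692])}
scene {'fx': 399.9237076483159, 'fy': 399.9237076483159, 'cx': 256.68853672379305, 'cy': 193.0039593619673, 'rvec': array([ 1.9792,  1.7468, -0.5691]), 'tvec': array([ 0.0468, -0.3254,  1.4273])}
{'time_s': 0.1, 'joints': array([-50.5005,  22.0866,   0.3884,  -0.0228, -68.4116, -14.8169]), 'joint_velocities': array([-0.0682, -0.1078,  0.2805,  0.0398,  0.0342, -0.0231]), 'effort': array([ -0.0006, -39.1691,  18.7934,   4.2319,   0.0134,  -0.0001]), 'tcp_pos': array([ 0.2608, -0.5674,  0.1881]), 'ee_rot': array([[-0.4175, -0.0009, -0.9087],
       [ 0.9087,  0.0017, -0.4175],
       [ 0.0019, -1.    ,  0.0001]]), 'wrist_force': array([ 0.8328, -0.4093,  0.5053]), 'moment': array([0.0057, 0.0142, 0.03  ]), 'gripper_width': 0.9948063425915014}
```

View pics/top0.png

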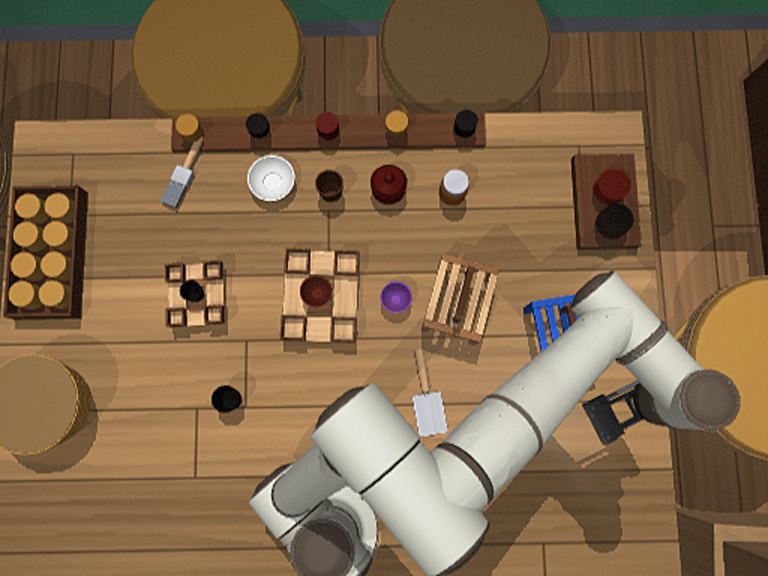

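View pics/scene0.png

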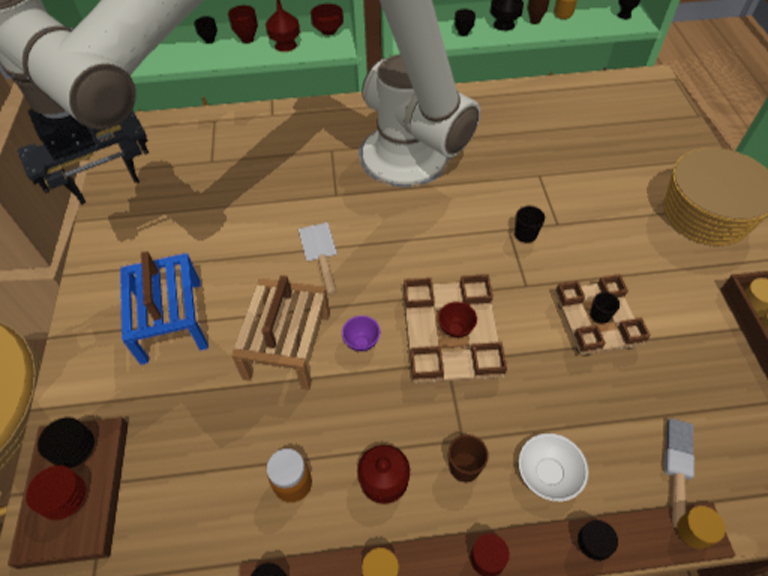

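The top view (1.5x) shows the wooden tier at (460,298), the blue look-alike at (555,325), the larger frame with the red-brown bowl at (320,295), the small frame with a black cup at (195,293) and a purple bowl at (396,297). The wooden tier and the larger frame are the ones meant. I'll enlarge them to confirm and to read off the pixel positions.

```bash
python3 - <<'E'
import numpy as np,cv2
im=np.load('pics/top0.npy')[155:240,180:340]
cv2.imwrite('pics/crop1.png',cv2.resize(im,None,fx=5,fy=5,interpolation=cv2.INTER_CUBIC)[:,:,::-1])
E
```

```text
(no output)
```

View pics/crop1.png

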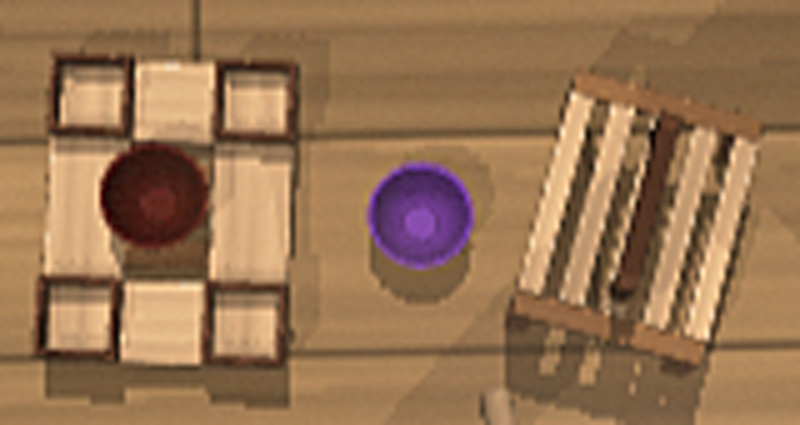

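```bash
python3 - <<'E'
from h import *
np.set_printoptions(precision=4,suppress=True)
ci=camera_info('top')
b=lambda u,v,z: back(ci,((u+.5)/5-.5+180,(v+.5)/5-.5+155),z)[:2]
def rect(P,z):
    p=np.array([b(*q,z) for q in P]); print(p.tolist())
    e=(p[0]-p[3]+p[1]-p[2])/2; f=(p[1]-p[0]+p[2]-p[3])/2
    print('mid',p.mean(0),'len',np.linalg.norm(e),np.linalg.norm(f),'yaw',np.degrees(np.arctan2(e[1],e[0])),np.degrees(np.arctan2(-f[0],f[1]))%180)
rect([(54,55),(298,62),(284,363),(37,357)],.052)
rect([(578,75),(762,128),(700,368),(513,310)],.092)
p,q=b(668,115,.147),b(622,295,.147);print('bar',(p+q)/2,np.linalg.norm(p-q),np.degrees(np.arctan2(*(p-q)[::-1])))
print('bowl',b(154,195,.07), 'purple', b(420,215,.04))
R=np.array(sense()['ee_rot']);print('toolx yaw',np.degrees(np.arctan2(R[1,0],R[0,0])))
E
```

```text
[[0.6122183120288449, 0.09220577037103392], [0.6041482159550027, -0.07090518560374176], [0.4026351690823624, -0.05878707647952048], [0.409793845973613, 0.10270534432374359]]
mid [0.5072 0.0163] len 0.20228511681419087 0.16248020474947739 yaw -3.2048175162844745 177.3139370620074
[[0.5824458938063444, -0.25380378678974835], [0.5449545519744522, -0.37161960242685915], [0.39021382769002355, -0.32466332944856247], [0.4296869872693892, -0.2069146772591539]]
mid [ 0.4868 -0.2893] len 0.1607505666969229 0.1239093953054759 yaw -16.971591791763807 161.90655648084453
bar [ 0.4872 -0.2871] 0.11709698601728291 -16.358907354334345
bowl [0.5127 0.024 ] purple [ 0.5009 -0.1503]
toolx yaw 114.67419270947951
```

Confirmed: the wooden tier is the unpainted one on the right, at about (0.487,-0.288) with its bar at yaw -17°. The larger frame, with the red-brown bowl, is centred at about (0.507,0.016), yaw -3°. I'll rise, then go above the tier.

Call:
jog_arm(series=[[[0,-0.05,0],[0,0,0],0.087],[[0.02,-0.0075,-0.0403],[0,0,0],0.087],[[0.02,-0.0075,-0.0403],[0,0,0],0.087],[[0.02,-0.0075,-0.0403],[0,0,0],0.087],[[0.02,-0.0075,-0.0403],[0,0,0],0.087],[[0.02,-0.0075,-0.0403],[0,0,0],0.087],[[0.02,-0.0075,-0.0403],[0,0,0],0.087],[[0.02,-0.0075,-0.0403],[0,0,0],0.087],[[0.02,-0.0075,-0.0403],[0,0,0],0.087],[[0,0,0],[0,0,0],0.087]])

```text
time_s: 1.35
tcp_pos: [0.4887, -0.2858, 0.2989]
ee_rot: [[-0.421, 0.0, -0.907], [0.907, 0.0, -0.421], [0.0, -1.0, -0.0]]
wrist_force: [-0.8, -0.2, 0.0]
gripper_width: 1.002
```

Call:
jog_arm(series=[[[0,0,0],[0,8.4,0],0.087],[[0,0,0],[0,8.4,0],0.087],[[0,0,0],[0,8.4,0],0.087],[[0,0,0],[0,8.4,0],0.087],[[0,0,0],[0,8.1,0],0.087],[[0,0,0],[0,0,0],0.087],[[0,0,0],[0,0,0],0.087]])

```text
time_s: 2.22
tcp_pos: [0.4867, -0.2881, 0.2988]
ee_rot: [[0.291, -0.001, -0.957], [0.957, 0.0, 0.291], [0.0, -1.0, 0.001]]
wrist_force: [-0.4, 0.0, -0.7]
gripper_width: 0.994
```

```bash
cat > st.py <<'E'
from h import *
np.set_printoptions(precision=4,suppress=True)
def rep():
    s=sense();R=np.array(s['ee_rot']);print(s['time_s'],s['tcp_pos'],'yaw',np.degrees(np.arctan2(R[1,0],R[0,0])),'F',s['wrist_force'],'w',s['gripper_width'],'j',s['joints'],'tooly',R[:,1]);return s,R
E
python3 - <<'E'
from st import *
rep(); ci=snap('wrist','w1',scale=1.5); print(ci)
np.save('pics/w1ci.npy',ci,allow_pickle=True)
E
```

```text
2.225 [ 0.4867 -0.2881  0.2988] yaw 73.06537959390069 F [-0.3995  0.0424 -0.7404] w 0.9935976376077886 j [-14.2171  13.0176   3.1551  -0.0026 -80.1758 -92.7171] tooly [-0.0006  0.0002 -1.    ]
{'fx': 268.37722189696063, 'fy': 268.37722189696063, 'cx': 260.13056117041754, 'cy': 193.14512622460904, 'rvec': array([-2.3465, -1.7398, -0.2305]), 'tvec': array([ 0.1329, -0.5896,  0.3525])}
```

View pics/w1.png

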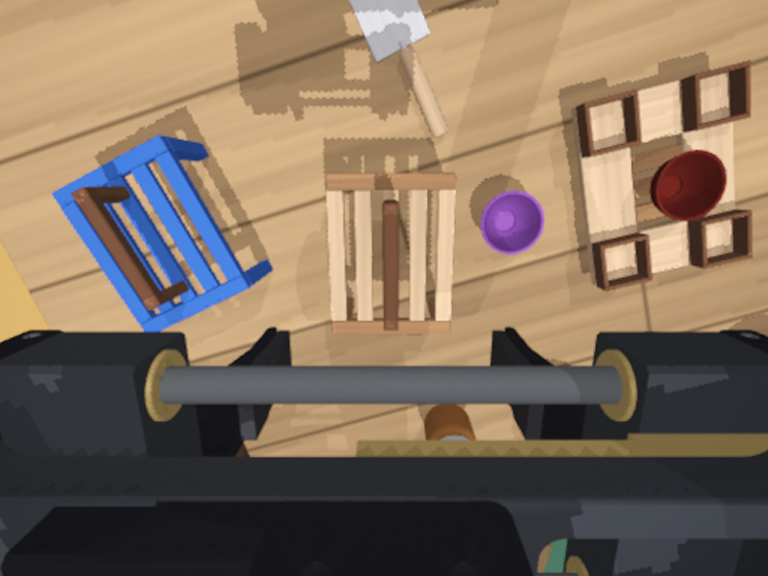

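The wrist view (1.5x) shows the wooden tier's bar from (390,200) to (391,328), nearly upright in the picture. The frame's cups lie at upper right, with outer corners at (578,107), (748,63), (750,258) and (599,290).

```bash
python3 - <<'E'
from st import *
ci=np.load('pics/w1ci.npy',allow_pickle=True).item()
b=lambda u,v,z: back(ci,((u+.5)/1.5-.5,(v+.5)/1.5-.5),z)[:2]
p,q=b(391,328,.147),b(390,200,.147);print('bar',(p+q)/2,np.linalg.norm(p-q),np.degrees(np.arctan2(*(p-q)[::-1])))
for n,P,z in(('deck',[(326,174),(456,174),(450,332),(333,331)],.092),('frame',[(578,107),(748,63),(750,258),(599,290)],.052)):
    p=np.array([b(*x,z) for x in P]);print(n,p.tolist(),p.mean(0),[np.linalg.norm(p[i]-p[i-1]) for i in range(4)])
    print([np.degrees(np.arctan2(*(p[i]-p[j])[::-1])) for i,j in((3,0),(2,1))])
print('bowl',b(690,185,.07))
E
```

```text
bar [ 0.4876 -0.2869] 0.11450529751713301 -16.448780174422943
deck [[0.3937675273829133, -0.32308818105052534], [0.4300038851459606, -0.20374870076429236], [0.5847187354717085, -0.2502388645812867], [0.5474801311405056, -0.3689725984415135]] [ 0.489  -0.2865] [np.float64(0.16041491300140706), np.float64(0.124719626277983), np.float64(0.1615488169038992), np.float64(0.12443638217549981)]
[np.float64(-16.62077678501578), np.float64(-16.724963082226544)]
frame [[0.40386727518270454, -0.06303634886153373], [0.4128635980103149, 0.10447771653452453], [0.6133309902643344, 0.093097720683115], [0.6012421970253596, -0.07367946854794793]] [0.5078 0.0152] [np.float64(0.19766166995412526), np.float64(0.16775546467979358), np.float64(0.20079013836019188), np.float64(0.16721474148468027)]
[np.float64(-3.0865918129677694), np.float64(-3.249040587151367)]
bowl [0.5104 0.0251]
```

Call:
jog_arm(series=[[[0.0013,0.04,0],[0,-0.3,0],0.087],[[0,0.04,0],[0,0,0],0.087],[[0,0.04,0],[0,0,0],0.087],[[0,0.03,0],[0,0,0],0.087],[[0,0.018,0],[0,0,0],0.087],[[0,0.01,0],[0,0,0],0.087],[[0,0,0],[0,0,0],0.087],[[0,0,0],[0,0,0],0.04],[[0,0,0],[0,0,0],0.0],[[0,0,0],[0,0,0],0.0]])

```text
time_s: 3.52
tcp_pos: [0.4878, -0.2867, 0.1216]
ee_rot: [[0.288, 0.001, -0.958], [0.958, -0.0, 0.288], [0.0, -1.0, -0.001]]
wrist_force: [0.6, 0.4, -0.1]
gripper_width: 0.747
```

Call:
jog_arm(series=[[[0,0,0],[0,0,0],0.0],[[0,0,0],[0,0,0],0.0],[[0,0,0],[0,0,0],0.0],[[0,0,0],[0,0,0],0.0],[[0,0,0],[0,0,0],0.0],[[0,0,0],[0,0,0],0.0]])

```text
time_s: 4.28
tcp_pos: [0.4875, -0.2866, 0.121]
ee_rot: [[0.288, -0.0, -0.958], [0.958, 0.0, 0.288], [-0.0, -1.0, 0.0]]
wrist_force: [-0.1, -0.5, 0.1]
gripper_width: 0.062
```

The opening reads about 5 mm, but the bar is 14 mm wide. I'll check before lifting.

Call:
jog_arm(series=[[[0,0,0],[0,0,0],0.0],[[0,0,0],[0,0,0],0.0]])

```text
time_s: 4.53
tcp_pos: [0.4875, -0.2866, 0.121]
ee_rot: [[0.288, -0.0, -0.958], [0.958, 0.0, 0.288], [-0.0, -1.0, 0.0]]
wrist_force: [-0.7, -0.5, 0.0]
gripper_width: 0.005
```

```bash
python3 - <<'E'
from st import *
rep(); snap('wrist','w2'); snap('scene','s2')
a=np.load('pics/w2.npy')[100:384,100:420]; b=np.load('pics/s2.npy')[120:290,100:300]
a=cv2.resize(a,(451,400)); b=cv2.resize(b,(340,400)) if 0 else cv2.resize(b,None,fx=1.7,fy=1.7)
c=np.zeros((400,795,3),np.uint8); c[:,:451]=a; c[:b.shape[0],455:455+b.shape[1]]=b
cv2.imwrite('pics/c2.png',c[:,:,::-1])
E
```

```text
4.525 [ 0.4875 -0.2866  0.121 ] yaw 73.28071951510478 F [-0.7005 -0.495   0.0342] w 0.00514852290667636 j [-14.0383  19.6495 -13.6549   0.0001 -56.6993 -92.681 ] tooly [-0.0001  0.     -1.    ]
```

View pics/c2.png

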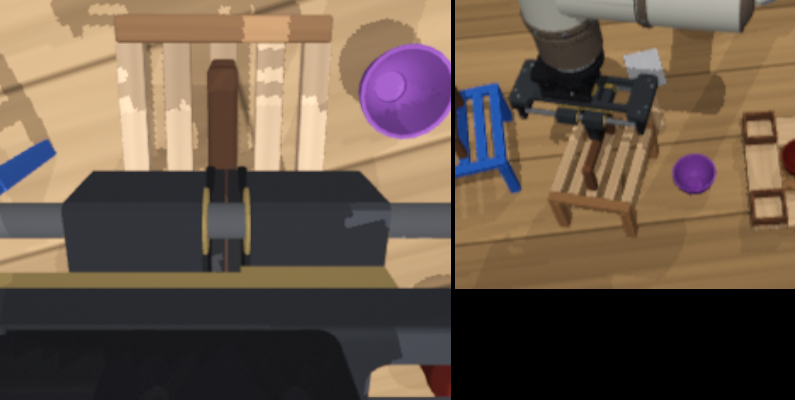

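The fingers seem to be around the bar, but the opening reads shut. I'll lift 8 mm and see whether the force shows the tier's weight (about 4 N).

Call:
jog_arm(series=[[[0,-0.004,0],[0,0,0],0.0],[[0,-0.004,0],[0,0,0],0.0],[[0,0,0],[0,0,0],0.0],[[0,0,0],[0,0,0],0.0],[[0,0,0],[0,0,0],0.0]])

```text
time_s: 5.25
tcp_pos: [0.4874, -0.2866, 0.1289]
ee_rot: [[0.288, -0.0, -0.958], [0.958, 0.0, 0.288], [0.0, -1.0, 0.0]]
wrist_force: [-0.1, -0.3, 0.1]
gripper_width: 0.009
```

```bash
python3 - <<'E'
from st import *
rep(); snap('wrist','w3'); snap('scene','s3')
a=np.load('pics/w3.npy')[130:310,190:330]; b=np.load('pics/s3.npy')[140:270,140:240]
a=cv2.resize(a,None,fx=2.8,fy=2.8,interpolation=2); b=cv2.resize(b,None,fx=3.8,fy=3.8,interpolation=2)
c=np.zeros((504,790,3),np.uint8); c[:,:392]=a; c[:b.shape[0],400:400+b.shape[1]]=b
cv2.imwrite('pics/c3.png',c[:,:,::-1])
E
```

```text
5.25 [ 0.4874 -0.2866  0.1289] yaw 73.28272789553908 F [-0.0763 -0.2578  0.0683] w 0.00932706936610029 j [-14.0362  19.2009 -13.0655  -0.0031 -57.751  -92.6794] tooly [-0.0003  0.0001 -1.    ]
```

View pics/c3.png

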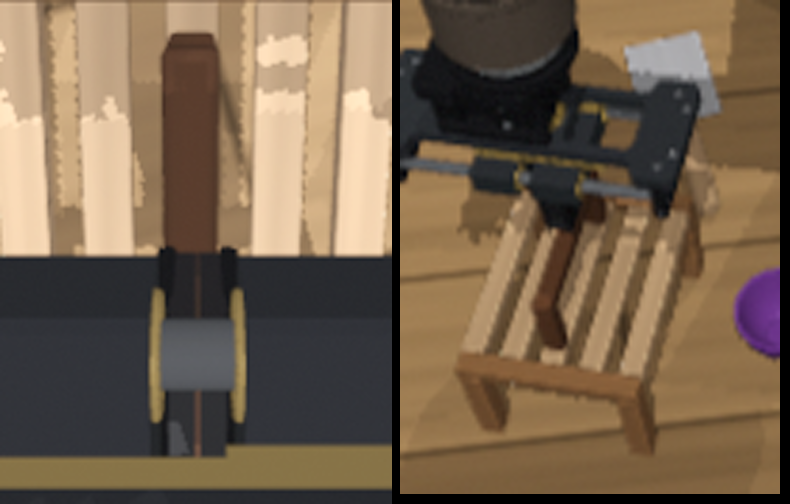

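The fingers have shut just above the bar without holding it, and no weight was felt. So a height disagrees somewhere. I'll check the reported TCP and the bar against the scene camera.

```bash
python3 - <<'E'
from st import *
ci=camera_info('scene'); wi=camera_info('wrist'); ti=camera_info('top')
s,R=rep()
u=R[:,2]*[1,1,0]; T=np.array([s['tcp_pos']+[0,0,d] for d in(-.03,0,.03,.06)])
print('scene TCP z-30,0,+30,+60 (crop px)',((proj(ci,T)-[140,140])*3.8+[400,0]))
print('wrist',((proj(wi,T)-[190,130])*2.8))
bar=np.array([[.4875,-.287,z]+sg*.057*np.array([np.cos(np.radians(-16.6)),np.sin(np.radians(-16.6)),0]) if 0 else np.array([.4875,-.287,z])+sg*.057*np.array([np.cos(np.radians(-16.6)),np.sin(np.radians(-16.6)),0]) for z in(.147,) for sg in(-1,0,1)])
print('bar top ends scene crop',(proj(ci,bar)-[140,140])*3.8+[400,0])
print('bar top wrist crop',(proj(wi,bar)-[190,130])*2.8)
K,Rw,t=KR(wi);print('wrist cam pos',-Rw.T@t)
K,Rw,t=KR(ti);print('top cam pos',-Rw.T@t)
E
```

```text
5.35 [ 0.4874 -0.2866  0.1289] yaw 73.28038663703299 F [-0.3892  0.5456 -0.016 ] w 0.007594568089481822 j [-14.0393  19.2049 -13.0604  -0.0021 -57.7503 -92.6792] tooly [-0.0003  0.0001 -1.    ]
scene TCP z-30,0,+30,+60 (crop px) [[581.249  266.3446]
 [574.185  242.5153]
 [566.7749 217.5183]
 [558.9925 191.2658]]
wrist [[191.8995 211.2824]
 [191.278  244.4871]
 [190.4544 288.4891]
 [189.311  349.5778]]
bar top ends scene crop [[591.6339 159.8579]
 [569.1549 227.7483]
 [545.209  300.0688]]
bar top wrist crop [[188.4528  41.4707]
 [189.3537 270.0703]
 [190.1236 465.4512]]
wrist cam pos [ 0.4189 -0.2646  0.324 ]
top cam pos [ 0.2562 -0.1126  1.5329]
```

Everything points to the real fingertips being about 25 mm above the reported TCP: the scene picture has them at the bar's top, at crop (565,225). A reported z of about 0.102 is safe either way, because the tips would still be above the deck and the gripper body above the bar. I'll open, go down, close and check the opening.

Call:
jog_arm(series=[[[0,-0.004,0],[0,0,0],0.087],[[0,0,0],[0,0,0],0.087],[[0,0,0],[0,0,0],0.087],[[0,0,0],[0,0,0],0.087],[[0,0,0],[0,0,0],0.087],[[0,0,0],[0,0,0],0.087],[[0,0,0],[0,0,0],0.087],[[0,0.01,0],[0,0,0],0.087],[[0,0,0],[0,0,0],0.087],[[0,0,0],[0,0,0],0.087]])

```text
time_s: 6.6
tcp_pos: [0.4874, -0.2866, 0.1228]
ee_rot: [[0.288, -0.001, -0.958], [0.958, 0.0, 0.288], [-0.0, -1.0, 0.001]]
wrist_force: [-0.3, -0.1, -0.1]
gripper_width: 0.98
```

Call:
jog_arm(series=[[[0,0.006,0],[0,0,0],0.087],[[0,0.006,0],[0,0,0],0.087],[[0,0.005,0],[0,0,0],0.087],[[0,0.004,0],[0,0,0],0.087],[[0,0,0],[0,0,0],0.087]])

```text
time_s: 7.22
tcp_pos: [0.4873, -0.2865, 0.1016]
ee_rot: [[0.288, -0.001, -0.958], [0.958, 0.0, 0.288], [-0.0, -1.0, 0.001]]
wrist_force: [0.4, -0.5, 0.5]
gripper_width: 1.003
```

Call:
jog_arm(series=[[[0,0,0],[0,0,0],0.0],[[0,0,0],[0,0,0],0.0],[[0,0,0],[0,0,0],0.0],[[0,0,0],[0,0,0],0.0],[[0,0,0],[0,0,0],0.0],[[0,0,0],[0,0,0],0.0],[[0,0,0],[0,0,0],0.0],[[0,0,0],[0,0,0],0.0],[[0,0,0],[0,0,0],0.0],[[0,0,0],[0,0,0],0.0]])

```text
time_s: 8.48
tcp_pos: [0.4873, -0.2868, 0.102]
ee_rot: [[0.288, -0.0, -0.958], [0.958, -0.0, 0.288], [-0.0, -1.0, 0.0]]
wrist_force: [-1.1, -0.3, -0.4]
gripper_width: 0.154
```

It closed on 13.4 mm, so the bar is held and the tips are indeed about 27 mm higher than reported. The grip must be shallow, so I'll regrip 8 mm deeper.

Call:
jog_arm(series=[[[0,0,0],[0,0,0],0.04],[[0,0,0],[0,0,0],0.04],[[0,0,0],[0,0,0],0.04],[[0,0.004,0],[0,0,0],0.04],[[0,0.004,0],[0,0,0],0.04],[[0,0,0],[0,0,0],0.04],[[0,0,0],[0,0,0],0.0],[[0,0,0],[0,0,0],0.0],[[0,0,0],[0,0,0],0.0],[[0,0,0],[0,0,0],0.0]])

```text
time_s: 9.72
tcp_pos: [0.4874, -0.2868, 0.094]
ee_rot: [[0.288, -0.0, -0.958], [0.958, -0.0, 0.288], [-0.0, -1.0, -0.0]]
wrist_force: [0.1, -1.5, -0.8]
gripper_width: 0.157
```

Call:
jog_arm(series=[[[0,0,0],[0,0,0],0.0],[[0,0,0],[0,0,0],0.0],[[0,-0.005,0],[0,0,0],0.0],[[0,-0.01,0],[0,0,0],0.0],[[0,0,0],[0,0,0],0.0],[[0,0,0],[0,0,0],0.0]])

```text
time_s: 10.48
tcp_pos: [0.4873, -0.2863, 0.1089]
ee_rot: [[0.288, -0.0, -0.958], [0.958, 0.0, 0.288], [0.0, -1.0, 0.0]]
wrist_force: [-0.6, 0.5, -5.3]
gripper_width: 0.156
```

Call:
jog_arm(series=[[[0,-0.02,0],[0,0,0],0.0],[[0,-0.035,0],[0,0,0],0.0],[[0,-0.035,0],[0,0,0],0.0],[[0,-0.01,0],[0,0,0],0.0],[[0.02,0,0.0046],[0,0,0],0.0],[[0.03,0,0.0069],[0,0,0],0.0],[[0.03,0,0.0069],[0,0,0],0.0],[[0.03,0,0.0069],[0,0,0],0.0],[[0.03,0,0.0069],[0,0,0],0.0],[[0.03,0,0.0069],[0,0,0],0.0]])

```text
time_s: 11.72
tcp_pos: [0.4979, -0.1113, 0.2073]
ee_rot: [[0.288, -0.003, -0.958], [0.958, 0.001, 0.288], [-0.0, -1.0, 0.003]]
wrist_force: [0.4, 0.7, -5.0]
gripper_width: 0.158
```

Call:
jog_arm(series=[[[0.03,0,0.0069],[0,0,0],0.0],[[0.03,0,0.0069],[0,0,0],0.0],[[0.03,0,0.0069],[0,0,0],0.0],[[0.025,0,0.006],[0,0,0],0.0],[[0.01,0,0.002],[0,-4,0],0.0],[[0,0,0],[0,-5,0],0.0],[[0,0,0],[0,-4.4,0],0.0],[[0,0,0],[0,0,0],0.0],[[0,0,0],[0,0,0],0.0]])

```text
time_s: 12.85
tcp_pos: [0.5069, 0.0153, 0.2082]
ee_rot: [[0.059, -0.002, -0.998], [0.998, -0.0, 0.059], [-0.0, -1.0, 0.002]]
wrist_force: [-0.3, 0.1, -5.4]
gripper_width: 0.157
```

```bash
python3 - <<'E'
from st import *
rep(); ci=snap('wrist','w4',scale=1); snap('scene','s4')
np.save('pics/w4ci.npy',ci,allow_pickle=True)
a=np.load('pics/w4.npy')[:,56:456]; b=np.load('pics/s4.npy')[120:280,220:380]
c=np.zeros((384,794,3),np.uint8); c[:,:400]=a; b=cv2.resize(b,(384,384),interpolation=2); c[:,410:]=b
cv2.imwrite('pics/c4.png',c[:,:,::-1])
E
```

```text
12.85 [0.5069 0.0153 0.2082] yaw 86.60447862664408 F [-0.2641  0.067  -5.3901] w 0.1569522618330851 j [  20.0839    9.7332  -13.9054   -0.0252  -66.4515 -113.4693] tooly [-0.0016 -0.0002 -1.    ]
```

View pics/c4.png

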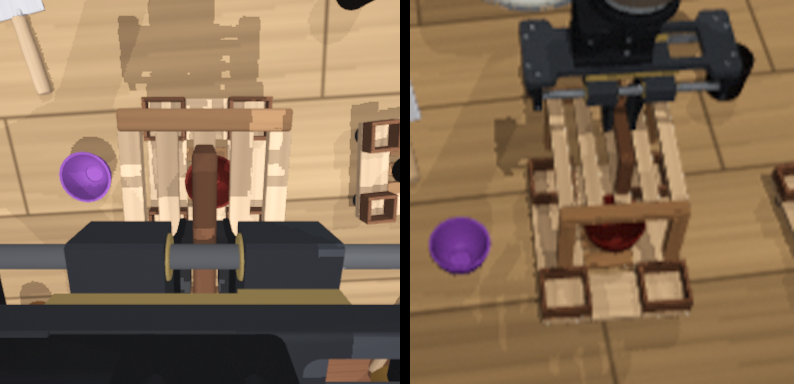

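The wrist view (left) shows the tier hanging square over the frame, with the bowl clear beneath it. The scene crop (right) shows the near posts' feet at about (566,265) and (675,262), above and behind the near cups at (566,292) and (665,286). I'll check the alignment by projection.

```bash
python3 - <<'E'
from st import *
ci=camera_info('scene'); wi=np.load('pics/w4ci.npy',allow_pickle=True).item()
s,R=rep(); c=s['tcp_pos'].copy(); ex=np.array([-R[0,2],-R[1,2],0]); ey=np.array([R[0,0],R[1,0],0])
S=lambda p:(p-[220,120])*2.4+[410,0]
W=lambda p:p-[56,0]
for z0 in(.104,.114,.124):
  o=np.array([c[0],c[1],z0])
  print(z0,'feet near R/L scene',S(proj(ci,np.array([o+.083*ex+y*ey for y in(-.063,-.047,.047,.063)]))).round().tolist())
  print('  deck near scene',S(proj(ci,np.array([o+.083*ex+y*ey+[0,0,.092] for y in(-.063,.063)]))).round().tolist())
  print('  deck far wrist',W(proj(wi,np.array([o-.083*ex+y*ey+[0,0,.092] for y in(-.063,.063)]))).round().tolist())
y=np.radians(-3.2);fx=np.array([np.cos(y),np.sin(y),0]);fy=np.array([-fx[1],fx[0],0])
m=np.array([.5072,.0157,.052])
P=np.array([m+a*.102*fx+b*.082*fy for a,b in((-1,-1),(-1,1),(1,-1),(1,1))])
print('frame scene',S(proj(ci,P)).round().tolist(),'wrist',W(proj(wi,P)).round().tolist())
E
```

```text
12.95 [0.5072 0.0153 0.2086] yaw 86.63273012568085 F [-0.2367  0.1951 -5.3416] w 0.15679577121010668 j [  20.0804    9.7154  -13.8695   -0.0126  -66.4558 -113.4426] tooly [-0.0007 -0.0001 -1.    ]
0.104 feet near R/L scene [[558.0, 268.0], [573.0, 267.0], [662.0, 262.0], [677.0, 261.0]]
  deck near scene [[561.0, 221.0], [690.0, 213.0]]
  deck far wrist [[116.0, 105.0], [288.0, 105.0]]
0.114 feet near R/L scene [[558.0, 263.0], [573.0, 262.0], [663.0, 257.0], [679.0, 256.0]]
  deck near scene [[561.0, 216.0], [692.0, 208.0]]
  deck far wrist [[112.0, 104.0], [292.0, 104.0]]
0.124 feet near R/L scene [[558.0, 259.0], [574.0, 258.0], [665.0, 252.0], [680.0, 251.0]]
  deck near scene [[562.0, 210.0], [693.0, 202.0]]
  deck far wrist [[107.0, 103.0], [297.0, 103.0]]
frame scene [[526.0, 156.0], [662.0, 148.0], [541.0, 309.0], [692.0, 299.0]] wrist [[137.0, 96.0], [269.0, 95.0], [146.0, 247.0], [261.0, 246.0]]
```

The alignment is within about 4 mm and the cups allow ±14 mm. I'll lower it in stages; contact should come at a reported z of about 0.124.

Call:
jog_arm(series=[[[0,0.015,0],[0,0,0],0.0],[[0,0.02,0],[0,0,0],0.0],[[0,0.015,0],[0,0,0],0.0],[[0,0.01,0],[0,0,0],0.0],[[0,0.008,0],[0,0,0],0.0],[[0,0.006,0],[0,0,0],0.0],[[0,0.003,0],[0,0,0],0.0],[[0,0,0],[0,0,0],0.0]])

```text
time_s: 13.95
tcp_pos: [0.5075, 0.0154, 0.1321]
ee_rot: [[0.058, 0.0, -0.998], [0.998, 0.0, 0.058], [0.0, -1.0, -0.0]]
wrist_force: [0.2, -0.0, -4.6]
gripper_width: 0.155
```

Call:
jog_arm(series=[[[0,0.002,0],[0,0,0],0.0],[[0,0.002,0],[0,0,0],0.0],[[0,0,0],[0,0,0],0.0]])

```text
time_s: 14.32
tcp_pos: [0.5073, 0.0154, 0.1279]
ee_rot: [[0.058, -0.0, -0.998], [0.998, -0.0, 0.058], [-0.0, -1.0, 0.0]]
wrist_force: [0.3, 0.3, -4.4]
gripper_width: 0.156
```

Call:
jog_arm(series=[[[0,0.001,0],[0,0,0],0.0],[[0,0.001,0],[0,0,0],0.0],[[0,0.001,0],[0,0,0],0.0],[[0,0.001,0],[0,0,0],0.0],[[0,0,0],[0,0,0],0.0],[[0,0,0],[0,0,0],0.0]])

```text
time_s: 15.08
tcp_pos: [0.5075, 0.0154, 0.1241]
ee_rot: [[0.058, 0.0, -0.998], [0.998, 0.0, 0.058], [0.0, -1.0, -0.0]]
wrist_force: [-1.0, -1.3, -3.8]
gripper_width: 0.155
```

Call:
jog_arm(series=[[[0,0.0007,0],[0,0,0],0.0],[[0,0,0],[0,0,0],0.0],[[0,0,0],[0,0,0],0.0]])

```text
time_s: 15.45
tcp_pos: [0.5075, 0.0153, 0.124]
ee_rot: [[0.058, 0.0, -0.998], [0.998, -0.0, 0.058], [-0.0, -1.0, -0.0]]
wrist_force: [-2.6, -0.4, 2.7]
gripper_width: 0.157
```

```bash
python3 - <<'E'
from st import *
rep(); snap('scene','s5',crop=(220,110,380,270),scale=3.6); rep()
E
```

```text
15.45 [0.5075 0.0153 0.124 ] yaw 86.69599258444512 F [-2.6118 -0.4426  2.6645] w 0.1567251133693935 j [  20.0837   14.1401  -21.2818    0.0282  -54.5662 -113.404 ] tooly [ 0.0003 -0.0003 -1.    ]
15.5 [0.5074 0.0153 0.124 ] yaw 86.6933862168111 F [-2.8795 -0.6341  3.53  ] w 0.15746611809800898 j [  20.0844   14.1409  -21.2839    0.0264  -54.5653 -113.4063] tooly [ 0.0003 -0.0003 -1.    ]
```

View pics/s5.png

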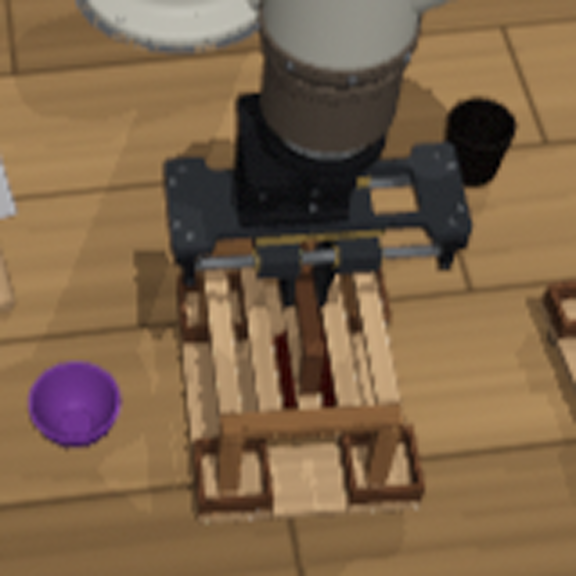

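The near posts stand inside the two near cups at (230,470) and (380,465), the force has turned to support, and the height matches home. I'll release and retreat upwards.

Call:
jog_arm(series=[[[0,0,0],[0,0,0],0.03],[[0,0,0],[0,0,0],0.06],[[0,0,0],[0,0,0],0.06],[[0,0,0],[0,0,0],0.06],[[0,0,0],[0,0,0],0.06],[[0,0,0],[0,0,0],0.06],[[0,0,0],[0,0,0],0.06],[[0,-0.01,0],[0,0,0],0.06],[[0,-0.02,0],[0,0,0],0.06],[[0,-0.03,0],[0,0,0],0.06]])

```text
time_s: 16.75
tcp_pos: [0.507, 0.0153, 0.184]
ee_rot: [[0.058, -0.001, -0.998], [0.998, -0.0, 0.058], [-0.001, -1.0, 0.001]]
wrist_force: [1.1, 0.4, 0.2]
gripper_width: 0.685
```

Call:
jog_arm(series=[[[0,-0.04,0],[0,0,0],0.06],[[0,-0.04,0],[0,0,0],0.06],[[0,-0.02,0.04],[0,0,0],0.06],[[0,0,0.04],[0,0,0],0.06],[[0,0,0.04],[0,0,0],0.06],[[0,0,0],[0,0,0],0.06],[[0,0,0],[0,0,0],0.06],[[0,0,0],[0,0,0],0.06]])

```text
time_s: 17.75
tcp_pos: [0.3884, 0.0224, 0.2833]
ee_rot: [[0.058, -0.0, -0.998], [0.998, -0.0, 0.058], [-0.0, -1.0, 0.0]]
wrist_force: [0.5, 0.1, 0.5]
gripper_width: 0.687
```

```bash
python3 - <<'E'
from st import *
rep(); snap('scene','s6'); snap('top','t6')
b=cv2.resize(np.load('pics/s6.npy')[120:280,220:380],(395,395),interpolation=2);t=cv2.resize(np.load('pics/t6.npy')[145:245,165:265],(395,395),interpolation=2)
cv2.imwrite('pics/c6.png',np.hstack([b,t])[:,:,::-1])
E
```

```text
17.75 [0.3884 0.0224 0.2833] yaw 86.65919148849555 F [0.548  0.1248 0.4633] w 0.6868712926557176 j [  27.5685   -5.5975  -19.2457    0.0072  -76.3736 -120.911 ] tooly [-0.0003 -0.0003 -1.    ]
```

View pics/c6.png

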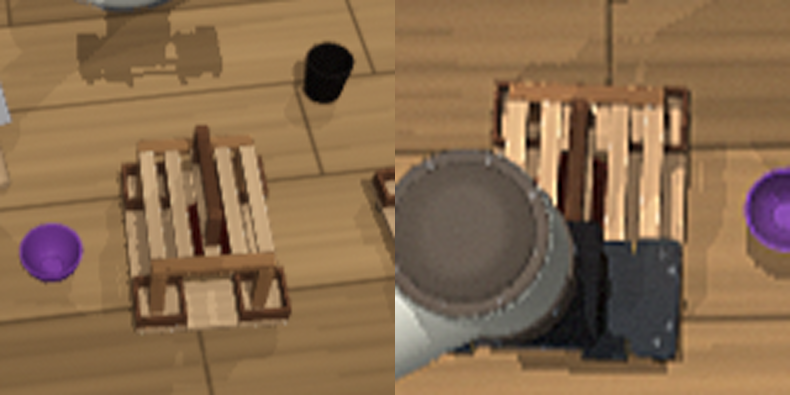

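The tier stands free on the frame, with the near posts in their cups and the bowl upright beneath. One last check compares the deck's corners with a level, seated tier, then I hand in.

```bash
python3 - <<'E'
from st import *
ci=camera_info('scene')
y=np.radians(-3.3);ex=np.array([np.cos(y),np.sin(y),0]);ey=np.array([-ex[1],ex[0],0]);m=np.array([.5074,.0153,.03])
S=lambda p:(p-[220,120])*395/160
P=lambda z,a,b:np.array([m+[0,0,z]+s*a*ex+t*b*ey for s,t in((-1,-1),(-1,1),(1,-1),(1,1))])
print('deck',S(proj(ci,P(.092,.083,.063))).round().tolist())
print('bar ends',S(proj(ci,np.array([m+[0,0,.147]+s*.057*ex for s in(-1,1)]))).round().tolist())
print(finish_job())
E
```

```text
deck [[138.0, 136.0], [252.0, 129.0], [153.0, 267.0], [278.0, 259.0]]
bar ends [[202.0, 120.0], [216.0, 212.0]]
the job is handed in; nothing more can be done
None
```

The tier is stacked on the larger frame over the red-brown bowl, and the job is handed in at about 18 s of the 42 s allowed. As far as the checks show, it is home.

- **Grasp:** My first grasp missed. The fingers shut just above the bar, because their tips really sit about 27 mm higher than the reported TCP. I lowered by that much and the gripper closed on 13.4 mm (the bar is 14 mm wide). I then regripped 8 mm deeper, and the lift showed about 5 N of weight.
- **Placing:** I lowered it in 0.7–1 mm steps at the end. It took support at a reported z of 0.124, the height predicted for the posts fully home, with only about 3 N of contact force.
- **Last checks:** With the gripper released and clear, the wrist force was near zero. The pictures show both near posts inside their cups and the bowl under the deck. The deck and bar lie within about 8 crop pixels (roughly 1 cm) of a level, seated tier. I put that down to the deck's rails measuring about 6 mm shorter than stated.
- **Not seen directly:** The two posts nearest the robot could not be seen well in any view, so I infer their seating from the height and the level deck.

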